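Fit the pressure spring on the nip roller's bare post

TASK

Fit the loose coil spring onto the bare post of the nip-roller unit, like the spring on the other post: thread it over the post end with the tang end down, and whenever the tang snags keep only a light push on it and twist the spring slightly until it drops into the slot and on. Bring it down upright until its bottom coil sits fully home on the seat, then let go. Never force it, don't bump the unit, and leave the knob, the weight and the hand roller where they are.

Things in the scene. Friction and masses are not known exactly. Their poses are not given: they have to be found in the camera images.
- spring: loose steel compression spring, upright on the bench, tang end down; 66 mm long, wire 3 mm, about 75 g. Origin: centre of its underside, z up its axis. Bottom coil 31 mm outside, 24 mm inside. Own +x points to where the bottom wire end is bent inwards as a tang. Compresses only along its axis, 1.2 N per mm, at most 30 mm; does not bend or twist. Its middle coils are open, 31 mm outside.
- spring_tang (a point): tip of the tang: the 3 mm wire end at the very bottom of the spring (0 to 3 mm above its underside), bent inwards along the spring's +x; the tip lies 7 mm from the spring's axis
- spring_grip (a point): centre of the spring's top, 66 mm above its underside, on its axis. The 15 mm below it are close-wound and rigid, 33 mm outside, 27 mm inside: grip here, with the TCP about 3 mm above this point; any grip yaw will do
- nip_unit: nip-roller unit, fixed: grey plate 92 x 236 x 12 mm, two bearing blocks 50 x 40 mm with tops 68 mm above the bench, 75 mm either side along y, rollers between. Origin: centre of the plate's underside; front = own -x (to the robot), +y left. The left (+y) block's post carries its spring, the right one is bare. More than 15 N between spring and unit, pushed or twisted, bends the tang.
- seat (a point): centre of the top of the bare post's seat (34 mm disc, 72 mm above the bench), on the post's axis; axes as the unit's. The spring is home when its underside lies here. The post above it: 22 mm thick and slotted up to 56 mm, then a bare threaded stud 9 mm thick, 12 mm long
- shoulder (a point): on the bare post's axis, 56 mm above the seat: top of the 22 mm part, where the tang snags first. Here opens the slot's entry leg (4.8 mm wide, 6 mm deep; the tang has 5 degrees of play each way). Which way it faces is not reported: somewhere within 48 degrees either side of the unit's front (-x). The post does not turn
- ledge (a point): on the bare post's axis, 31 mm above the seat: height of the ledge that ends the entry leg, where the tang snags again. From here a cross leg, 8 mm high, leads 36 degrees clockwise as seen from above to the long leg (same width), which runs straight down to the seat
- spare_knob: bystander: black star knob, 38 mm wide, stud up, 38 mm high; origin at the centre of its underside
- brass_weight: bystander: brass press weight with a knob, 33 mm wide, 37 mm high; origin at the centre of its underside
- film_roller: bystander: small lamination roller with a black handle lying on the bench, 66 x 151 x 28 mm; origin at the centre of its underside

How it is judged (in metres and radians):
On the way:
1. the spring is threaded over the end of the bare post: its tang has dropped into the entry leg (underside at least 6 mm below the top of the slotted part, within 3 mm of the post's axis) (z of spring in the frame of seat below 0.05 m and horizontal distance between spring and seat below 0.003 m), for 0.1 s.
At the end, for the whole second after the job is handed in: the spring stands on the bare post's seat, released and at rest: underside within 2.5 mm of the seat's top, axis within 3 mm of the post's, upright within 4 degrees (z of spring in the frame of seat below 0.0025 m and horizontal distance between spring and seat below 0.003 m and angle between spring's own z axis and vertical below 0.07 rad and linear speed of spring below 0.02 m/s); the robot touches nothing.
It fails at once if the spring is forced: more than 15 N between the spring and the nip unit (contact force between spring and nip_unit above 15 N).
It fails at once if the robot runs into the nip unit with more than 15 N (contact force between the arm and nip_unit above 15 N).
It fails at once if a bystander (knob, weight or hand roller) is moved by more than 20 mm (distance of any of spare_knob, brass_weight, film_roller from where it was at the start of the episode above 0.02 m).
It also fails if it takes over 67 s, if anything falls off the work surface, if the arm or the gripper's body presses on something with over 40 N, if the wrist force passes 120 N, or if a joint passes its speed limit or range.

ROBOT

A 6-joint arm with a two-finger parallel gripper is mounted at the origin on a cart in front of the work surface, level with it; the furniture and walls round the work are solid. World frame = base frame: x ahead of the robot, y to its left, z up, the work surface at z = 0. Lengths are in mm, angles in rad, forces in N, time in s.
With the tool pointing down it reaches from about 325 to 850 mm from the base axis. Payload 15.5 kg.
Tool frame: the origin (TCP) lies between the finger pads, 19 mm behind the fingertips; this is the grasp point; z points along the fingers, y is the line along which they close (so a half turn about z gives the same grasp; the last joint's range is limited). The gripper opens to 91 mm and grips with 3 to 60 N. Pads are 32 mm wide; open, the fingers measure 118 mm over their backs; the gripper's body (76 mm by 178 mm) begins 60 mm behind the grasp point.
Start: joints at [1.02, 0.494, 1.345, -0, 1.302, -0.096], TCP at [274.547, 561.472, 232.715] pointing down, gripper open.
Joint ranges: [-2.91, 2.91], [-0.82, 2.16], [0.22, 2.67], [-1.22, 4.37], [0.12, 2.79], [-3.08, 3.08]. Speed limits (rad/s): [1.89, 1.89, 2.57, 3.01, 3.01, 3.01].

INTERFACE

Orientations are given as [roll, pitch, yaw] about the fixed x, y, z axes, in that order (R = Rz(yaw) Ry(pitch) Rx(roll)).
In Python, from cell import * gives the robot as it stands. Calls block until the motion is done:
- reach(position, orientation): joint-space move of the TCP to a pose.
- move_l(position, rate=150, attitude=None, threshold=None): straight line of the TCP; attitude=None keeps the orientation; rate is the mean speed in mm/s. With threshold (N) it stops when the force on the tool has changed by that much, and returns True; else False.
- move_j(angles): joint-space move.
- open_gripper() and close_gripper(): open the fingers fully, or close them until they stop; the grip force is fixed at half the most.
- hold(seconds).
- solve_ik(position, orientation): joint angles nearest the present ones, or None.
- observe(): the state.
- get_image(name): name is "scene" or "top"; returns the picture (480x640x3 uint8, red, green, blue); there is no depth.
- camera_params(name): a dict with "K" (3x3 intrinsics, pixels), "eye" and "attitude" of the camera in the world. Camera axes: x right, y up, looking along -z (the intrinsics and any distortion apply to the point x, -y, -z); pixel columns grow to the right and rows downward; lengths in mm; the calibration is good to about 2 mm. A picture is of the moment at which its call begins. camera_params takes no time and is no camera call.
A pose or a line that the arm cannot do raises Unreachable and nothing moves.
- job_done(): hands the job in; it is judged then, once.
The state is a dict: "time": time; "qpos": joint angles; "qd": joint speeds; "tau": joint torques, N m; "ee_pos": TCP position; "orientation": TCP orientation; "ft_force": force on the tool from outside, world axes, zero at the start; "wrist_torque": the same for the moment, N m; "opening": opening from 0.0 (shut) to 1.0 (fully open); "gripper_force": force on a finger pad.
Only numpy, scipy, OpenCV 4.12 (cv2) and the standard library are available. Lean on these libraries where they do the work, as an engineer would, in place of code of your own. Each camera call takes 0.05 s, during which the arm holds its last target. There are 200 camera calls.

## Working session

There is one attempt and no reset: what is moved stays moved. The work goes in short steps, each a Python script; the robot and the scene stay as the last script left them, time stands still between calls to the robot, and variables do not carry over. Pictures are saved under pics/ and viewed, at most 10 in all, crops included, and the job is handed in when it is done.

```bash
mkdir -p pics; ls
python3 - <<'E'
from cell import *
import cv2
for n in("scene","top"):
    cv2.imwrite(f"pics/{n}0.png",get_image(n)[:,:,::-1]); print(n,camera_params(n))
print(observe())
E
```

```text
pics
scene {'K': array([[475.01318232,   0.        , 315.93420122],
       [  0.        , 475.01318232, 240.21986923],
       [  0.        ,   0.        ,   1.        ]]), 'eye': array([ 126.95612197, -372.93778508,  715.55752414]), 'attitude': array([ 0.75604349, -0.01530083, -0.71717787])}
top {'K': array([[474.23244997,   0.        , 321.43292214],
       [  0.        , 474.23244997, 237.42420244],
       [  0.        ,   0.        ,   1.        ]]), 'eye': array([458.97565388,  76.83874205, 953.46096719]), 'attitude': array([ 0.08633909, -0.01891981, -1.58237257])}
{'time': 0.1, 'qpos': array([ 1.02049046e+00,  4.94159022e-01,  1.34606276e+00, -1.58273879e-05,
        1.30251664e+00, -9.54852782e-02]), 'qd': array([-3.79186426e-04, -1.04344271e-03, -2.43208142e-03, -8.86336118e-04,
        1.20062505e-03, -3.65741132e-06]), 'tau': array([ 5.67331858e-05, -8.80231905e+01, -3.82535470e+01,  7.07038608e-02,
        4.84182453e-02, -1.18570506e-04]), 'ee_pos': array([274.38533973, 561.18635103, 232.17644331]), 'orientation': array([-3.14045064e+00, -9.40515837e-05,  2.68677622e+00]), 'ft_force': array([0.38193581, 0.13856414, 0.5757367 ]), 'wrist_torque': array([ 0.05051407,  0.00952758, -0.02314362]), 'gripper_force': 0.0, 'opening': 1.000945556691257}
```

View pics/scene0.png

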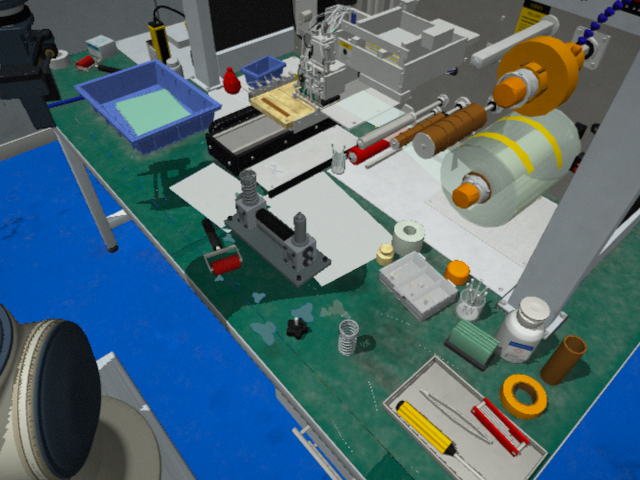

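View pics/top0.png

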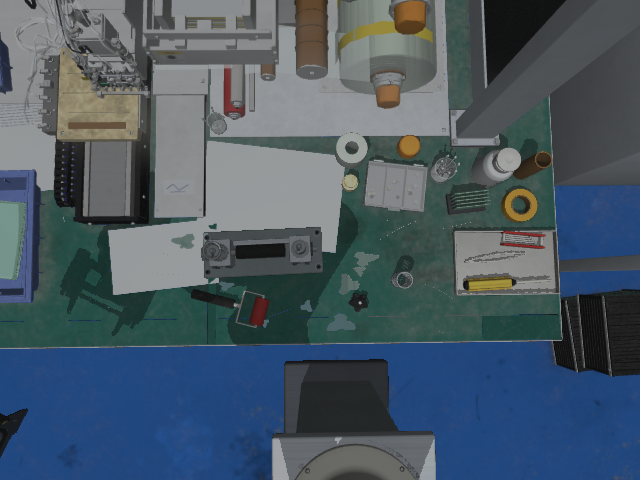

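The scene view shows the loose spring at about (348,337) and the bare post at (300,230). In the top view the spring is at (403,281) and the bare post at (300,247). I'll enlarge all four areas.

Run:
```python
import cv2,numpy as np
def crop(n,x,y):
    return cv2.resize(cv2.imread(f"pics/{n}0.png")[y:y+75,x:x+100],(800,600),interpolation=cv2.INTER_CUBIC)
def lab(c,x,y):
    c=cv2.resize(c,(400,300),interpolation=cv2.INTER_AREA)
    for i in range(0,100,10):
        cv2.line(c,(i*4,0),(i*4,4),(0,255,255),1); cv2.putText(c,str(x+i),(i*4,12),0,.3,(0,255,255),1)
        if i<75: cv2.line(c,(0,i*4),(4,i*4),(0,255,255),1); cv2.putText(c,str(y+i),(5,i*4+3),0,.3,(0,255,255),1)
    return c
P=[("scene",255,200),("scene",300,300),("top",250,215),("top",355,245)]
c=[lab(crop(*p),*p[1:]) for p in P]
cv2.imwrite("pics/m1.png",np.vstack([np.hstack(c[:2]),np.hstack(c[2:])]))
```

```text
(no output)
```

View pics/m1.png

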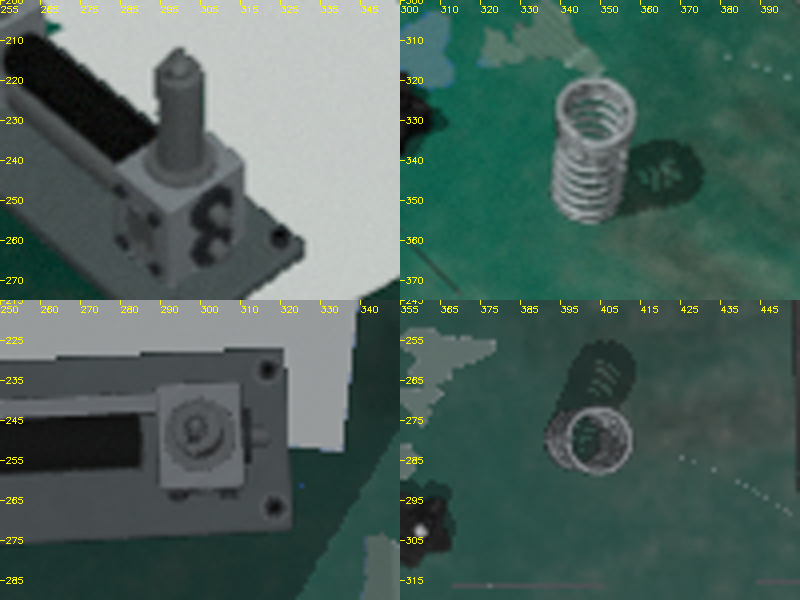

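Crop pixels: in scene, the spring's top ring centre is (348.6,327.8) and its bottom (346.5,347). The shoulder is (299.5,216.5) and the seat (299.5,240.7). In top, the spring ring is (404.5,279.5), the seat disc (299.5,247.7) and the stud top (301.3,247). Next I triangulate.

```bash
cat > h.py <<'E'
from cell import *
import cv2,numpy as np
from scipy.optimize import least_squares
from scipy.spatial.transform import Rotation as Ro
def proj(n,p):
    c=camera_params(n); R=Ro.from_euler('xyz',c['attitude']).as_matrix()
    q=(np.atleast_2d(p)-c['eye'])@R; q=q*[1,-1,-1]; q=q@c['K'].T
    return q[:,:2]/q[:,2:]
def tri(**uv):
    r=least_squares(lambda p:np.concatenate([proj(n,p)[0]-uv[n] for n in uv]),[450,0,50])
    return r.x,r.fun
def circ(c,r,n=48):
    a=np.linspace(0,2*np.pi,n,endpoint=False); return np.array(c)+r*np.c_[np.cos(a),np.sin(a),0*a]
def zoom(img,n,cx,cy,w,h,s,curves=()):
    o=cv2.resize(img[cy-h//2:cy+h//2,cx-w//2:cx+w//2],None,fx=s,fy=s,interpolation=cv2.INTER_CUBIC)
    for c,col in curves:
        u=(proj(n,c)-[cx-w//2,cy-h//2]+.5)*s
        cv2.polylines(o,[np.round(u).astype(int)],True,col,1)
    return o
E
python3 - <<'E'
from h import *
print('spring top',*tri(scene=[348.6,327.8],top=[404.5,279.5]))
print('stud top',*tri(scene=[299.5,212.8],top=[301.3,247]))
print('seat',*tri(scene=[299.5,240.7],top=[299.5,247.7]))
# assuming heights
def fixz(z,**uv):
    r=least_squares(lambda p:np.concatenate([proj(n,[p[0],p[1],z])[0]-uv[n] for n in uv]),[450,0]);return np.r_[r.x,z],r.fun
S,e=fixz(66,scene=[348.6,327.8],top=[404.5,279.5]);print(S,e)
for z,u in((140,dict(scene=[299.5,212.8],top=[301.3,247])),(72,dict(scene=[299.5,240.7],top=[299.5,247.7]))):
    P,e=fixz(z,**u);print(P,e)
im={n:cv2.imread(f"pics/{n}0.png") for n in('scene','top')}
out=[]
for n in im:
    row=[]
    for base,r,cxy in ((S*[1,1,0],15.5,'s'),(P*[1,1,0],17,'p')):
        if cxy=='s': cs=[(circ(S,16.5),(0,255,255)),(circ(base,15.5),(0,0,255))]
        else: cs=[(circ(P*[1,1,0]+[0,0,140],4.5),(0,255,255)),(circ(P*[1,1,0]+[0,0,128],11),(0,255,0)),(circ(P,17),(0,0,255))]
        m=proj(n,base+[0,0,33 if cxy=='s' else 105])[0].astype(int)
        row.append(zoom(im[n],n,*m,40,30,10,cs))
    out.append(np.hstack(row))
cv2.imwrite("pics/m2.png",np.vstack(out))
row=[]
for n in im:
    m=proj(n,S-[0,0,40])[0].astype(int); row.append(zoom(im[n],n,*m,36,54,11))
cv2.imwrite("pics/m3.png",np.hstack(row))
E
```

```text
spring top [453.86472619 -95.41409666  60.49338167] [ 0.69208891 -0.0642509  -0.50405907  0.63331645]
stud top [511.68081111  96.28209219 142.24624393] [ 0.91334055 -0.05726857 -0.53424807  0.71597888]
seat [515.38252219 101.61827212  63.99411183] [ 0.96107114 -0.05899942 -0.5728665   0.76992246]
[452.59330057 -96.08842607  66.        ] [ 0.63965868 -1.24432523  0.43956975  1.32194034]
[512.24083824  96.90154182 140.        ] [ 0.94330181  0.54631725 -0.86567134  0.47873495]
[513.43111074  99.43800923  72.        ] [ 0.86980413 -1.85762538  0.48573431  1.5336709 ]
```

View pics/m2.png

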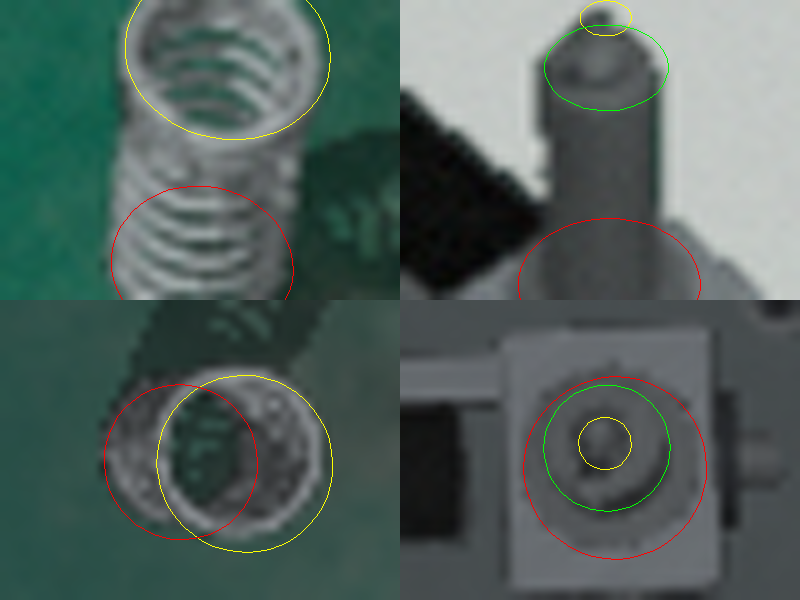

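View pics/m3.png

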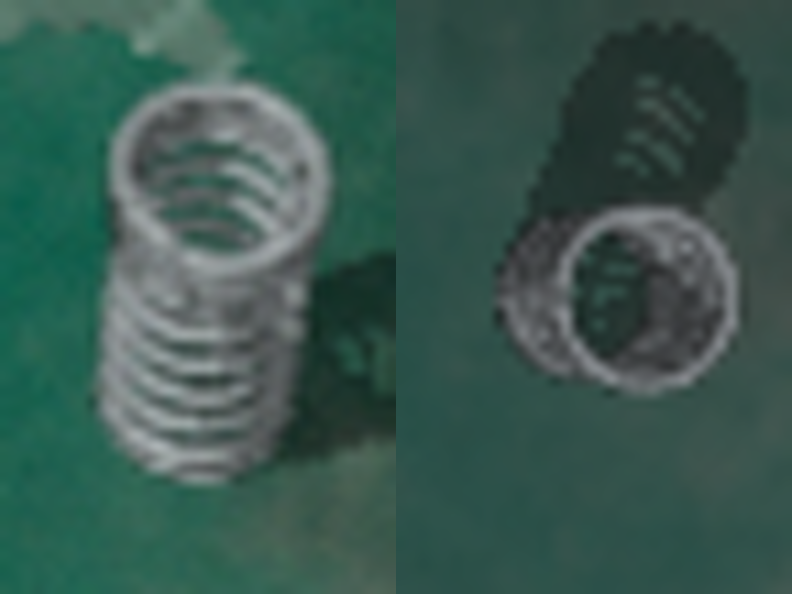

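The spring stands near (453,-95.5). The bare post axis is near (513,98). In both views a dark notch shows on the shoulder toward front-left (top crop (585,470) against a centre of (606,447)), so the entry slot faces about 40° left of front. I'll grip twice at right angles to centre the spring on the TCP, then look at its underside for the tang.

```bash
cat >> h.py <<'E'
def J6(d):
    q=np.array(observe()['qpos']); q[5]+=d; move_j(q)
def st(*k):
    o=observe(); print('t%.2f'%o['time'],'p',np.round(o['ee_pos'],2),'o',np.round(o['orientation'],4),'f',np.round(o['ft_force'],2),'m',np.round(o['wrist_torque'],3),'op %.3f'%o['opening'],'gf %.1f'%o['gripper_force'],'j6 %.3f'%o['qpos'][5],*k); return o
E
python3 - <<'E'
from h import *
x,y=453,-95.5; b=np.arctan2(y,x)
down=lambda j6:[np.pi,0,b+np.pi/2-j6]
reach([x,y,150],down(-np.pi/2)); st()
move_l([x,y,69],150); st()
close_gripper(); st(); cv2.imwrite("pics/g1.png",get_image("top")[:,:,::-1])
open_gripper(); st()
J6(np.pi/2); st()
close_gripper(); st()
move_l([x,y,110],150); st('lifted')
for a in(0,-30,-60,-90,-120): # tool z horizontal-ish, feasibility of look poses
  for el in(0,20):
    z=np.array([np.cos(np.radians(a))*np.cos(np.radians(el)),np.sin(np.radians(a))*np.cos(np.radians(el)),np.sin(np.radians(el))])
    ok=[]
    for p in([350,-50,400],[450,0,350],[400,-100,400],[300,-250,400]):
      for s in range(0,360,30):
        R,_=Ro.align_vectors([z],[[0,0,1]]); R=R*Ro.from_euler('z',s,degrees=True)
        q=solve_ik(p,R.as_euler('xyz'))
        if q is not None: ok.append((p,s,float(np.round(np.abs(q-observe()['qpos'])[:5].max(),2))))
    print(a,el,ok[:4])
E
```

```text
t2.53 p [453.29 -95.05 150.06] o [3.1415e+00 2.0000e-04 2.9345e+00] f [-0.65 -0.12 -0.04] m [ 0.017 -0.002 -0.051] op 1.000 gf 0.0 j6 -1.700
t3.23 p [453.31 -95.44  69.4 ] o [-3.1416e+00  3.0000e-04  2.9341e+00] f [-0.47  0.23  0.76] m [ 0.067  0.074 -0.04 ] op 1.002 gf 0.0 j6 -1.700
t4.18 p [452.99 -95.49  68.99] o [ 3.1416e+00 -1.0000e-04  2.9338e+00] f [0.27 0.79 0.22] m [ 0.02  -0.007  0.029] op 0.337 gf 30.0 j6 -1.700
t5.25 p [452.98 -95.5   69.01] o [ 3.1416 -0.      2.9338] f [ 1.27 -0.14  0.42] m [ 0.006 -0.049 -0.026] op 1.003 gf 0.0 j6 -1.700
t6.71 p [452.96 -95.51  69.  ] o [-3.1415  0.      1.3642] f [-0.25 -0.72 -0.26] m [-0.063  0.062 -0.027] op 1.002 gf 0.0 j6 -0.130
t7.67 p [453.03 -95.51  69.02] o [3.1415 0.     1.3629] f [-0.35 -0.04 -0.45] m [-0.066  0.052 -0.002] op 0.339 gf 30.0 j6 -0.129
t8.09 p [453.13 -95.55 109.97] o [3.1407e+00 1.0000e-04 1.3629e+00] f [-0.19  0.53 -0.98] m [-0.079  0.106  0.012] op 0.337 gf 30.0 j6 -0.129 lifted
0 0 [([300, -250, 400], 0, 1.61), ([300, -250, 400], 30, 1.61), ([300, -250, 400], 60, 1.61), ([300, -250, 400], 90, 1.61)]
0 20 [
[... 181 characters left out ...]
450, 0, 350], 60, 4.21), ([450, 0, 350], 90, 4.21)]
-30 20 []
-60 0 []
-60 20 []
-90 0 [([350, -50, 400], 0, 1.13), ([350, -50, 400], 30, 1.13), ([350, -50, 400], 60, 1.13), ([350, -50, 400], 90, 1.13)]
-90 20 [([350, -50, 400], 0, 1.26), ([350, -50, 400], 30, 1.26), ([350, -50, 400], 60, 1.26), ([350, -50, 400], 90, 1.26)]
-120 0 [([350, -50, 400], 0, 1.37), ([350, -50, 400], 30, 1.37), ([350, -50, 400], 60, 1.37), ([350, -50, 400], 90, 1.37)]
-120 20 [([350, -50, 400], 30, 1.5), ([350, -50, 400], 60, 1.5), ([350, -50, 400], 90, 1.5), ([350, -50, 400], 120, 1.5)]<sys>:0: UserWarning: Gimbal lock detected. Setting third angle to zero since it is not possible to uniquely determine all angles.
```

Run:
```python
from h import *
q0=np.array(observe()['qpos'])
best=None
for a in(-120,-110,-100):
    z=np.array([np.cos(np.radians(a))*np.cos(.35),np.sin(np.radians(a))*np.cos(.35),np.sin(.35)])
    R,_=Ro.align_vectors([z],[[0,0,1]])
    for s in range(0,360,30):
        q=solve_ik([350,-50,400],(R*Ro.from_euler('z',s,degrees=True)).as_euler('xyz'))
        if q is not None and best is None: best=(a,np.array(q))
a,q=best; q[5]=q0[5]; print(a,q,q0)
move_j(q); o=st()
R=Ro.from_euler('xyz',o['orientation']); p=np.array(o['ee_pos'])
img=get_image('scene')[:,:,::-1].copy()
bot=p+R.apply([0,0,69]); u=proj('scene',bot)[0]; print('bottom px',u)
# two views: raw, and marked with TCP +x / +y directions at the bottom
c=np.round(u).astype(int)
A=zoom(img,'scene',*c,50,60,8)
cc=R.apply(circ([0,0,69],12))+p
tk=lambda v:R.apply(np.array([[0,0,69.]])+np.outer([12,18],v))+p
B=zoom(img,'scene',*c,50,60,8,[(cc,(0,255,255)),(tk([1,0,0]),(0,0,255)),(tk([0,1,0]),(0,255,0))])
cv2.imwrite('pics/under.png',np.hstack([A,B])); cv2.imwrite('pics/under_raw.png',img)
```

```text
-120 [ 0.30424398  0.80660106  1.73674766 -1.03352792  2.30901976 -0.12902982] [-3.36878659e-01  4.51724948e-01  1.87616530e+00 -3.27710175e-06
  8.12763434e-01 -1.29029823e-01]
t9.48 p [349.86 -50.64 399.37] o [-1.1935  0.3848  2.7652] f [-0.01 -1.45 -1.07] m [ 0.588 -0.366  0.002] op 0.339 gf 30.0 j6 -0.129
bottom px [276.85450383 200.33930421]
```

View pics/under.png

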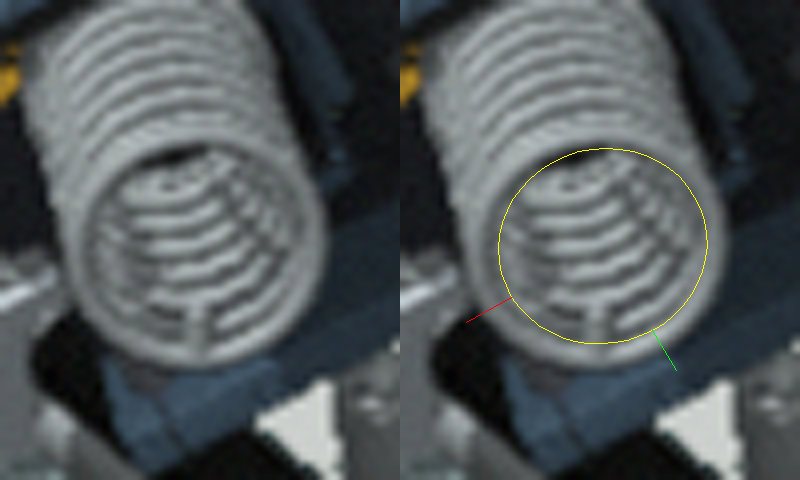

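The underside picture shows the tang clearly: at crop (193,320), pointing inwards from the bottom of the ring, whose centre is (198,255). That puts it about 57° from tool +x towards +y. Next I hover above the post with the tang at the estimated slot direction and compare alignment in both views.

```bash
cat >> h.py <<'E'
PHI=np.radians(57)
def att(w): return [np.pi,0,(w+PHI+np.pi)%(2*np.pi)-np.pi]   # tang world angle w (rad)
E
python3 - <<'E'
from h import *
w=np.radians(138)
reach([440,50,330],att(w)); st()
move_l([513,98,219],150); hold(0.3); o=st()
p=np.array(o['ee_pos']); out=[]
for n in('scene','top'):
    im=get_image(n)[:,:,::-1].copy(); cv2.imwrite(f'pics/hov_{n}.png',im)
    P=np.array([p[0],p[1],0]); 
    cs=[(circ(P+[0,0,p[2]-69],15.5),(0,255,255)),(circ(P+[0,0,140],4.5),(255,0,255)),(circ(P+[0,0,128],11),(0,255,0)),(circ(P+[0,0,72],17),(0,0,255))]
    m=proj(n,P+[0,0,125])[0].astype(int)
    out.append(np.hstack([zoom(im,n,*m,40,60,10),zoom(im,n,*m,40,60,10,cs)]))
cv2.imwrite('pics/hov1.png',out[0]);cv2.imwrite('pics/hov2.png',out[1])
E
```

```text
t11.12 p [439.41  49.78 329.37] o [ 3.1416e+00 -2.2000e-03 -2.8808e+00] f [ 0.23  0.28 -1.31] m [0.144 0.033 0.042] op 0.340 gf 30.0 j6 -1.853
t12.51 p [512.97  97.87 219.4 ] o [-3.1415e+00  6.0000e-04 -2.8800e+00] f [ 0.68 -0.39 -0.61] m [ 0.096  0.019 -0.032] op 0.337 gf 30.0 j6 -1.758
```

View pics/hov1.png

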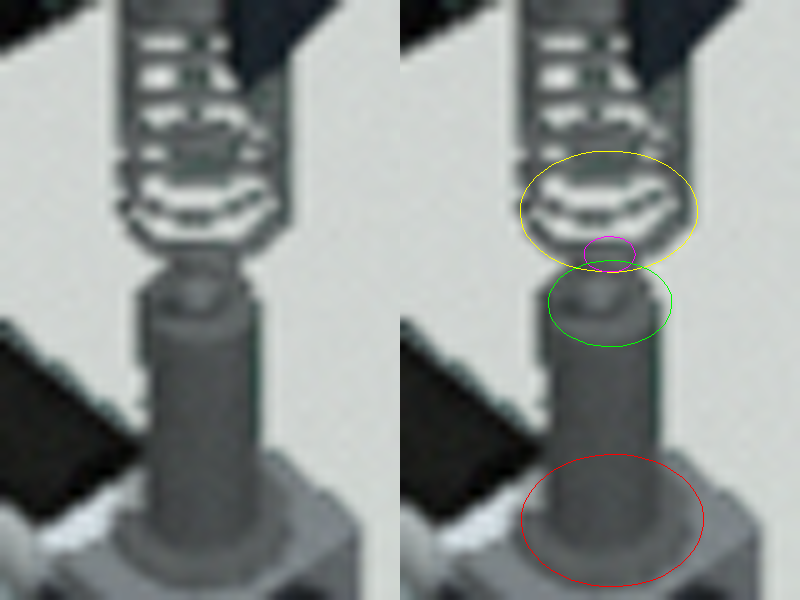

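View pics/hov2.png

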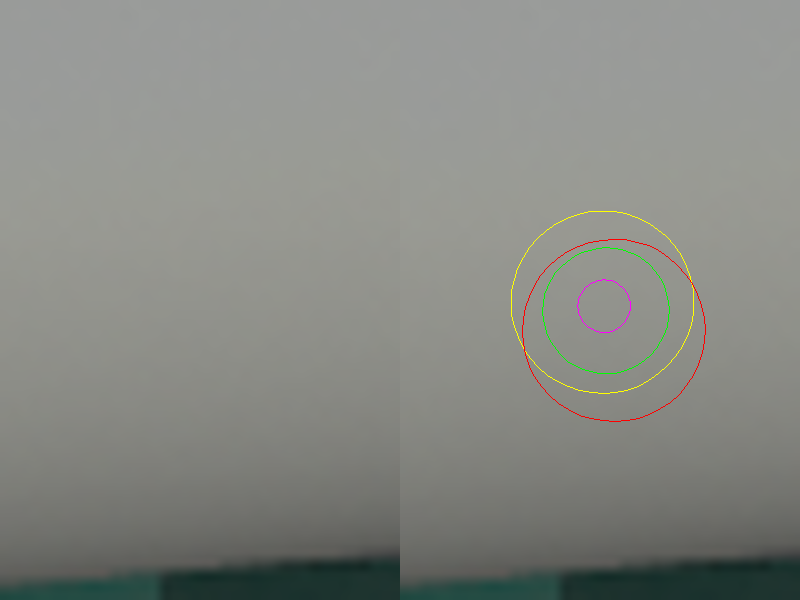

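Scene view: the spring (centre x≈205) and the post (≈204) line up, and their vertical offsets also agree to within about 0.2 px, so the position is good to roughly 0.5 mm. The top view is blocked by the arm. Now I lower gently until contact.

```bash
cat >> h.py <<'E'
def favg(k=6):
    F=[];M=[]
    for _ in range(k):
        hold(0.02); o=observe(); F.append(o['ft_force']); M.append(o['wrist_torque'])
    return np.mean(F,0),np.mean(M,0)
def show(*k):
    f,m=favg(); o=observe(); print('t%.2f'%o['time'],np.round(o['ee_pos'],2),'F',np.round(f,2),'M',np.round(m,3),'tang %.1f'%((np.degrees(o['orientation'][2]-PHI))%360),*k); return f,m
E
python3 - <<'E'
from h import *
x,y=512.7,98.2
move_l([x,y,212],100); show('free')
r=move_l([x,y,191],30,threshold=3); show(r)
E
```

```text
t12.96 [512.67  98.19 211.96] F [ 0.25  0.01 -0.86] M [ 0.053  0.013 -0.011] tang 138.0 free
t13.67 [512.55  98.16 192.99] F [ 0.38 -0.45  4.22] M [ 0.054 -0.059  0.01 ] tang 138.0 True
```

```bash
cat >> h.py <<'E'
def search(steps,deg,drop=2.0):
    """twist by deg per step under a light push; stop when the push vanishes"""
    f0=favg()[0][2]
    for i in range(steps):
        J6(-np.radians(deg)); f,m=show()
        if f[2]<f0-drop: return True
        f0=max(f0,f[2])
    return False
E
python3 - <<'E'
from h import *
print(search(5,3) )
E
```

```text
t14.12 [512.58  98.2  193.14] F [0.45 0.19 3.3 ] M [ 0.173 -0.087  0.004] tang 140.9
t14.47 [512.6   98.23 193.16] F [0.98 1.4  3.94] M [ 0.341 -0.117  0.011] tang 143.8
t14.82 [512.34  98.22 193.  ] F [-0.41  0.61  1.85] M [0.213 0.12  0.035] tang 146.7
True
```

Run:
```python
from h import *
p=np.array(observe()['ee_pos'])
r=move_l([512.7,98.2,191.5],20,threshold=4); f,_=show(r)
if f[2]>2.5: print(search(4,3))
```

```text
t15.17 [512.64  98.26 191.47] F [-0.42  1.04  3.09] M [0.455 0.212 0.064] tang 146.8 False
t15.62 [512.66  98.24 191.49] F [-0.42  1.13  1.61] M [0.387 0.052 0.035] tang 149.7
t15.97 [512.61  98.2  191.42] F [0.17 0.96 0.31] M [0.325 0.021 0.007] tang 152.6
True
```

It dropped into the entry leg. Next I lower it to the ledge.

Run:
```python
from h import *
show()
for z in(187,180,168):
    r=move_l([512.7,98.2,z],30,threshold=3.5); f,_=show(r)
    if r: break
```

```text
t16.07 [512.59  98.24 191.41] F [0.13 1.26 0.03] M [0.339 0.007 0.017] tang 152.6
t16.47 [512.63  98.26 186.9 ] F [-0.22  2.25  0.54] M [0.611 0.054 0.028] tang 152.7 False
t16.79 [512.63  98.49 183.3 ] F [ 0.16  1.02 -1.91] M [ 0.405 -0.074 -0.007] tang 152.7 True
```

Run:
```python
from h import *
show()
for z in(179,168):
    r=move_l([512.7,98.7,z],25,threshold=4); f,_=show(r)
    if f[2]>2.5: break
```

```text
t16.89 [512.67  98.55 183.49] F [ 0.31  1.61 -2.34] M [ 0.406 -0.043  0.021] tang 152.7
t17.32 [512.67  98.72 178.98] F [-0.    1.83 -1.45] M [ 0.425 -0.017  0.01 ] tang 152.7 False
t17.86 [512.87  98.87 168.68] F [1.23 0.96 3.97] M [ 0.294 -0.196  0.004] tang 152.7 True
```

Contact on the ledge at the expected height. Now I twist clockwise through the cross leg.

Run:
```python
from h import *
print(search(14,-3,2.5))
```

```text
t18.31 [512.82  98.91 168.75] F [0.74 2.06 3.34] M [ 0.497 -0.054  0.022] tang 149.8
t18.66 [512.72  98.94 168.72] F [-0.12  2.52  3.29] M [0.668 0.022 0.012] tang 146.9
t19.01 [512.67  98.96 168.69] F [0.19 2.79 3.02] M [ 0.736  0.051 -0.009] tang 144.0
t19.36 [512.63  98.87 168.54] F [ 1.19  1.66 -0.67] M [ 0.414 -0.216 -0.018] tang 141.1
True
```

Run:
```python
from h import *
show()
r=move_l([512.7,98.9,165.5],20,threshold=4); show(r)
```

```text
t19.46 [512.66  98.9  168.6 ] F [ 1.04  1.35 -0.7 ] M [ 0.376 -0.213 -0.011] tang 141.1
t19.87 [512.68  98.89 165.44] F [ 0.49  1.34 -0.02] M [ 0.409 -0.191 -0.006] tang 141.0 False
```

Run:
```python
from h import *
for z in(160,154):
    r=move_l([512.7,99,z],25,threshold=4); f,_=show(r)
    if r or f[2]>3: break
```

```text
t20.33 [512.66  99.   159.95] F [ 0.66  1.77 -1.03] M [ 0.429 -0.202 -0.023] tang 141.0 False
t20.82 [512.68  99.01 153.95] F [ 1.44  1.91 -1.29] M [ 0.478 -0.241 -0.024] tang 141.0 False
```

Run:
```python
from h import *
for z in(148,137):
    r=move_l([512.7,99,z],20,threshold=4); f,_=show(r)
    if r or f[2]>3: break
im=get_image('scene')[:,:,::-1].copy(); cv2.imwrite('pics/low.png',im)
P=np.array([512.7,98.5,0]); m=proj('scene',P+[0,0,115])[0].astype(int)
cs=[(circ(P+[0,0,72],15.5),(0,0,255)),(circ(P+[0,0,103],15.5),(0,255,255))]
cv2.imwrite('pics/low_z.png',np.hstack([zoom(im,'scene',*m,40,60,10),zoom(im,'scene',*m,40,60,10,cs)]))
```

```text
t21.38 [512.63  99.01 147.96] F [ 1.15  2.24 -1.19] M [ 0.547 -0.267 -0.027] tang 141.0 False
t21.93 [513.05  99.26 139.36] F [1.23 0.94 1.73] M [ 0.303 -0.295  0.012] tang 141.0 True
```

View pics/low_z.png

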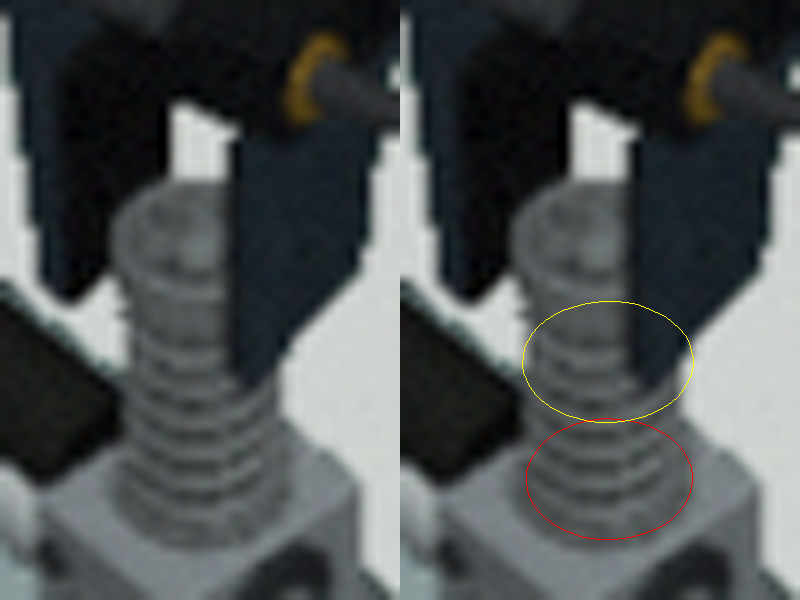

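The picture shows the spring down on the seat disc, with its bottom coil at crop (200,530) and standing upright. I check the contact with a small push, relax it, release, retreat and check again.

Run:
```python
from h import *
show(); r=move_l([512.9,99,137.8],15,threshold=4); show(r)
move_l([512.9,99,141],20); show()
open_gripper(); st()
move_l([512.9,99,250],100); show()
reach([350,0,330],[np.pi,0,observe()['orientation'][2]]); hold(.3); out=[]
for n in('scene','top'):
    im=get_image(n)[:,:,::-1].copy(); cv2.imwrite(f'pics/fin_{n}.png',im)
    P=np.array([512.8,98.5,0]); m=proj(n,P+[0,0,105])[0].astype(int)
    out.append(zoom(im,n,*m,40,60,10))
cv2.imwrite('pics/fin.png',np.hstack(out)); st()
```

```text
t22.08 [513.07  99.25 139.5 ] F [1.38 0.99 1.64] M [ 0.245 -0.266  0.005] tang 141.0
t22.45 [513.03  99.06 137.88] F [1.66 2.73 3.47] M [ 0.639 -0.399 -0.003] tang 141.0 False
t22.86 [512.82  99.02 140.99] F [1.35 2.97 1.54] M [ 0.75  -0.257  0.006] tang 141.0
t23.88 p [512.89  98.99 141.  ] o [ 3.1401e+00  9.0000e-04 -2.8275e+00] f [-0.27  0.56  0.56] m [0.046 0.108 0.014] op 1.002 gf 0.0 j6 -1.811
t25.22 [512.61  98.98 249.43] F [-0.16  0.06  0.3 ] M [ 0.046  0.041 -0.01 ] tang 141.0
t26.46 p [3.5023e+02 1.6000e-01 3.2974e+02] o [ 3.1413e+00 -6.0000e-04 -2.8270e+00] f [-0.   -0.17  0.  ] m [0.06  0.026 0.036] op 0.998 gf 0.0 j6 -2.056
```

View pics/fin.png

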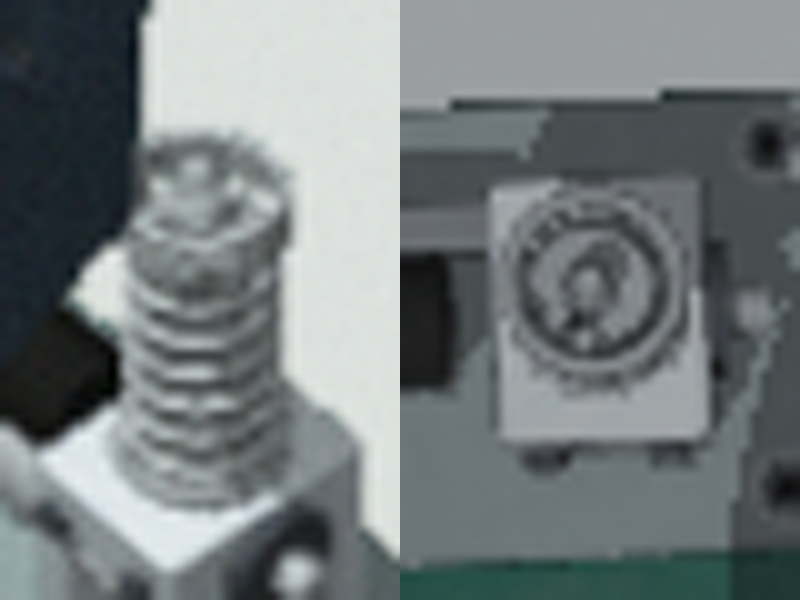

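The spring is released and seated round the post. In top its ring centre is at about crop (596,287) and the stud at (590,285), so there may be a slight lean. I'll quantify the lean and height numerically before handing in.

Run:
```python
from h import *
def prep(f,n,z,w=40):
    im=cv2.imread(f'pics/{f}.png',0); c=proj(n,[512.8,98.5,z])[0].astype(int)
    o=c-w//2; g=cv2.resize(im[o[1]:o[1]+w,o[0]:o[0]+w],None,fx=8,fy=8,interpolation=cv2.INTER_CUBIC); return g,o
def hough(f,n,z,r0,r1):
    g,o=prep(f,n,z); c=cv2.HoughCircles(cv2.GaussianBlur(g,(0,0),3),cv2.HOUGH_GRADIENT,1,200,param1=60,param2=12,minRadius=int(r0*8),maxRadius=int(r1*8))
    return None if c is None else np.round(np.r_[(c[0,0,:2]/8-.5+o),c[0,0,2]/8],2)
s=474/815
print('top0 shoulder',hough('top0','top',128,5.3,7.2),'top0 seat',hough('top0','top',72,8.3,10))
print('pred for 512.8,98.5:',[np.round(proj('top',[512.8,98.5,z])[0],2) for z in(72,128,138)])
for r in((7,8.6),(8.6,10.5)): print('fin ring',hough('fin_top','top',138,*r))
# photometric match: scene silhouettes, left/right edges of spring against the light/dark background
for f in('hov_scene','fin_scene'):
    im=cv2.imread(f'pics/{f}.png',0).astype(float)
    print(f)
    for z in(134,125,115,105,95):
        u=proj('scene',[512.8,98.5,z])[0]; r=int(round(u[1]-1.3)); c=int(u[0])
        print(z,r,im[r,c-14:c+15].astype(int))
```

```text
top0 shoulder None top0 seat None
pred for 512.8,98.5: [array([300.49, 249.57]), array([299.69, 247.62]), array([299.53, 247.24])]
fin ring [298.69 245.69   7.69]
fin ring [299.56 244.19   9.41]
hov_scene
134 214 [209 211 210 209 211 209 210 210 211 200 142  79  77  88  89  99 101  98
 173 210 211 210 209 209 209 210 211 210 209]
125 218 [213 210 212 210 211 209 211 153  74  75  63  62  84 103 102  80  80  95
  99  98 174 209 208 209 211 210 212 211 210]
115 222 [209 208 209 207 209 210 208 152  72  70  66  75  78  84  86  82  79  76
  71  77 170 212 210 211 210 210 210 208 210]
105 225 [ 97 157 203 210 210 210 209 208 150  66  64  71  73  75  76  77  80  76
  75  69 168 209 210 209 211 209 210 211 209]
95 229 [ 22  25  20  31  77  99 163 202 157  70  63  68  72  74  74  78  74  73
  72  71 169 210 211 209 208 208 210 212 207]
fin_scene
134 214 [ 32  30  32  35  32  33  32  60  94 180 182 153 151 149 133 122 148 193
 164 145 138 133 170 205 223 224 224 222 222]
125 218 [ 35  34  36  37  35  33  61 151 177 143 113 121 133 155 149 114 116 134
 161 174 146  97  85 179 222 221 222 222 223]
115 222 [ 33  34  98 191 223 223 187 130 131 127 130 123 133 132 125 133 133 124
  97 100  99 104 188 223 222 223 223 223 221]
105 225 [ 65 168 217 223 223 223 189 156 183 163 129 100  73  74  70  85  92  90
 105 107  88  98 188 224 223 222 222 222 223]
95 229 [ 27  21  19  32  83  98 153 137 140 178 168 138 132 128 122 118 114 114
 105  89  89 103 185 224 221 222 221 222 221]
```

The numbers: lean is about 1 to 2° (limit 4°). The seat-contact height, TCP 141 to 142, matches 72 mm. The spring is concentric with the post. Handing in.

```bash
python3 -c "
from cell import *
print(job_done())"
```

```text
the job is handed in; nothing more can be done
None
```

The spring is threaded onto the bare post, resting on its seat and released, and I handed the job in at about 26.5 s; the cell gave no verdict. It leans an estimated 1–2° (limit 4°), and the clockwise twist at the ledge released after about 12° rather than the expected 36°, which I couldn't explain.

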